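# Shut the hinged tube clamp, drop its locating pin through and hold it pressed

### The job

For the leak test, swing the raised upper half of the hinged tube clamp (on the lab jack) down over the tube, then take the locating pin with the tall round knob from the pin stand and push it down through the hole in the clamp's upper ear into the hole below until its collar is home on the ear. The rubber liner springs the clamp ajar, so keep pressing down on the pin until the two halves are fully shut and finish with the hand still on the pin, holding it pressed: do not let go. Leave the two blanking plugs and the other things on the bench where they are.

Things in the scene. Friction and masses are not known exactly. Their poses are not given: they have to be found in the camera images.
- jig: Fixed black tube clamp on a scissor lab jack (190 x 150 mm, top at z 80 mm). Origin on the table under the jack's centre; z up, x from pin ear (-x) to hinge (+x), y along the clamped 39 mm tube (axis x 0, z 114 mm). Lower half: x -80 to 60, z 80 to 114 mm; its ear (x -80 to -30) 50 mm wide. A blue inhaler stands on the tube's end at y 80 to 122 mm, top z 180; handwheel below it to y 162.
- clamp_top (a joint): Angle of the clamp's upper half: 0 = shut on the lower half (hard stop), grows as it swings up towards the jig's +x; starts 1.1 to 1.6, stop 1.75. Friction (0.28 N m; the half weighs 0.25 kg) keeps it at any angle. Below 0.05 rad it squashes the rubber liner, which lifts it again to 0.025 to 0.06 when let go; fully shut takes about 13 N down at the ear's hole.
- clamp_top_hinge (a point): Mid point of the hinge axis, at jig (55, 0, 114) mm; turns with the upper half: z out of its outer face, -x along it to the ear, y the axis. From the axis the half is a block 80 mm wide, its outer face 28 mm above the axis plane, out to 85 mm; then an ear 50 mm wide and 14 mm thick to 135 mm. When open, the outer face looks to the jig's +x, away from the robot.
- ear_hole (a point): Mouth centre of the 12 mm through hole in the upper ear, on its outer face: 110 mm from the hinge axis, 14 mm above the axis plane; z out of the hole; 1.5 mm chamfer. With the clamp shut it is at jig (-55, 0, 128) mm. From 25 mm beyond it towards +x the thick block rises 14 mm above the ear: bring fingers in from the y sides.
- base_hole (a point): Centre of the mouth of the 12 mm hole in the lower half's ear, 34 mm deep, at jig x = -55 mm, y = 0, z = 114 mm; z up out of the hole.
- pin: Loose steel locating pin, about 90 g, upright in one of the stand's three holes; the tallest piece there. Origin at the tip of the shank, z up: shank 10 mm thick, 38 mm long, tapered tip; collar 30 mm wide, z 38 to 44 mm; knurled round knob to grip, 18 mm wide, z 44 to 80 mm. With the collar on the ear of the shut clamp the tip is 24 mm below the base hole's mouth.
- pin_tip (a point): The end of the pin's shank, on its axis (the pin's origin).
- stand: Fixed aluminium block 50 x 150 x 45 mm (x, y, z), origin under its centre. Three upright 13 mm holes through it at y = -50, 0 and 50 mm; collars and caps rest on its top at z = 45 mm.
- plug_a: Loose steel blanking plug in the stand: low cap 28 mm in diameter, 14 mm tall, no knob; shank 10 x 30 mm. Origin at the end of its shank. To be left there.
- plug_b: The other blanking plug, like plug_a.
- spare_inhaler: Bystander: loose blue inhaler lying on the bench, 85 x 50 x 26 mm, origin under its middle.
- vial: Bystander: small amber jar, 26 mm in diameter and 45 mm tall, near the stand.
- adapter: Bystander: black rubber ring, 48 mm in diameter and 18 mm tall, near the stand.
- logger: Bystander: grey hand-held meter, 120 x 65 x 28 mm, lying between the jig and the stand.
- reagent: Bystander: amber bottle, 60 mm in diameter and 130 mm tall, behind the jig and stand.
- canister: Bystander: small aluminium can, 22 mm in diameter and 58 mm tall, near the jack.

How it is judged:
By the outcome, as a careful person would: the job done as asked, in the order asked, and still so for the second after the job is handed in, while the arm keeps its last pose, push and grip.
It also fails if it takes over 67 s, if anything falls off the work surface, if the arm or the gripper's body presses on something with over 40 N, if the wrist force passes 120 N, or if a joint passes its speed limit or range.

### The arm

A 6-joint arm with a two-finger parallel gripper is mounted at the origin on the work surface. World frame = base frame: x ahead of the robot, y to its left, z up, the work surface at z = 0. Lengths are in m, angles in rad, forces in N, time in s.
With the tool pointing down it reaches from about 0.25 to 0.725 m from the base axis. Payload 4 kg.
Tool frame: the origin (TCP) lies midway between the tips of the shut fingers; the grasp point (between the pads) lies 19 mm behind it; z points along the fingers, y is the direction in which the jaws open and shut (so a half turn about z gives the same grasp; the last joint's range is limited). The gripper opens to 85 mm and grips with 20 to 120 N. Pads are 22 mm wide; open, the fingers measure 114 mm over their backs; the gripper's body (76 mm by 85 mm) begins 54 mm behind the grasp point. The pads swing forward as they close: fully open they stand 13 mm farther back than shut.
Start: joints at [-1.106, 0.241, 0.005, 1.335, 0, 1.571], TCP at [0.224, -0.447, 0.231] pointing down, gripper open.
Joint ranges: [-2.72, 2.72], [-1.05, 1.87], [-1.09, 1.28], [-1.99, 2.15], [-1.42, 1.44], [-3.14, 3.14]. Speed limits (rad/s): [2.79, 2.79, 3.14, 3.14, 3.14, 3.14].

### API

Orientations are given as a unit quaternion [x, y, z, w].
In Python, from workcell import get_obs, camera, camera_model, job_done, masks_of gives the robot as it stands.
- The arm moves only by the tool jog_arm, never from a script. Its argument "deltas" is a list that holds one entry, the list of rows, each a list of 7 numbers: the shift along the tool's x, y, z in mm, then the turn, a rotation vector about the tool's x, y, z in degrees, then the finger opening in mm, from 0 to 85.4. A call has 1 to 5 rows; each row shifts and turns the pose as measured when the row begins, along the tool's axes as they then stand; what a row does not reach is not made up. A row lasts 1/10 s, in which the tool goes at most 50 mm and 8.59 degrees, less where a joint would pass 70% of its speed; a pose out of reach is approached as far as the arm can. A call with a gripper value outside its range is refused whole. The fingers move at their own pace and stop on an object; the grip force is fixed at half the most. Time passes only in rows, so rows that do not move let the fingers close. It gives the time, the measured TCP pose, the force and the opening at its end, in the units of the state.
- get_obs(): the state, without advancing time (a new reading comes with each control period).
- camera(name): name is "scene" or "top" or "wrist"; returns the picture (384x512x3 uint8, red, green, blue); there is no depth.
- camera_model(name): a dict with "fovy" (degrees; the focal length in pixels is half the picture's height over the tangent of half this angle, whatever the lens; pixels are square), "cx", "cy" (the principal point, pixels), "pose" (4x4, takes a point from camera to world coordinates); the wrist camera has in their place "T_tool_cam" (4x4, takes a point from camera to tool coordinates, whose origin is the TCP and whose axes are the flange's). Camera axes: x right, y down, z forward; pixel columns grow to the right and rows downward; lengths in m; the calibration is good to about 2 mm. A picture is of the moment at which its call begins: read the wrist's pose just before it. camera_model takes no time and is no camera call.
- job_done(): hands the job in, once; it reports no verdict.
Trained networks look in the newest picture that a camera, given by its name, has taken for a name from the list of things; names that differ only in an ending like _2 or _b are one class to them, and where a whole thing is asked for, a point or a joint stands for the part that bears it (a point fixed in the world has none). Each returns a list of dicts, best first, with "conf" (0 to 1); they miss things now and then, are a little off and sometimes report something else, mostly with a low value. They report only what shows in the picture. A call takes as long as a camera call.
- masks_of(target, camera): "pixels" (384x512 bool, what is visible of it) and "at" ([column, row] in pixels, amid what is visible of it).
The state is a dict: "clock": time; "joint_pos": joint angles; "joint_vel": joint speeds; "tau": joint torques, N m; "eef_pos": TCP position; "tool_rot": TCP orientation; "ft_force": force on the tool from outside, world axes, zero at the start; "ft_torque": the same for the moment, N m; "grip_width": finger opening in m.
Only numpy, scipy, OpenCV 4.12 (cv2) and the standard library are available. Lean on these libraries where they do the work, as an engineer would, in place of code of your own. Each camera call takes 0.05 s, during which the arm holds its last target. There are 200 camera calls.

## Working session

There is one attempt and no reset: what is moved stays moved. The work goes in short steps, Python scripts to look and compute and a tool call to move; the robot and the scene stay as the last step left them, time stands still between calls to the robot, and variables do not carry over. Pictures are saved under pics/ and viewed, about 8 in all and at most 12, crops included, and the job is handed in when it is done.

Besides the shell and the picture viewer there is one more tool, called by a JSON object that holds its "method" and its "body", one argument or row to a line. jog_arm: Moves the arm, as the interface text tells. Its arguments: {"type":"object","properties":{"deltas":{"type":"array"}},"required":["deltas"]}

```bash
mkdir -p pics
cat > h.py <<'E'
import numpy as np,cv2
from workcell import *
from scipy.spatial.transform import Rotation as R
def cam(n):
    m=camera_model(n)
    f=192/np.tan(np.radians(m['fovy'])/2)
    if 'pose' in m: P=np.array(m['pose'])
    else:
        o=get_obs();T=np.eye(4);T[:3,:3]=R.from_quat(o['tool_rot']).as_matrix();T[:3,3]=o['eef_pos']
        P=T@np.array(m['T_tool_cam'])
    return f,m['cx'],m['cy'],P
def toz(c,uv,z):
    f,cx,cy,P=c;d=P[:3,:3]@np.array([(uv[0]-cx)/f,(uv[1]-cy)/f,1]);return P[:3,3]+d*(z-P[2,3])/d[2]
def proj(c,p):
    f,cx,cy,P=c;q=P[:3,:3].T@(np.array(p)-P[:3,3]);return q[:2]/q[2]*f+[cx,cy]
def save(n,im): cv2.imwrite('pics/'+n,im[:,:,::-1])
E
python3 - <<'E'
from h import *
ims=[camera('scene'),camera('top')]
save('a.png',cv2.resize(ims[0],(800,600)));save('b.png',cv2.resize(ims[1],(800,600)))
for n in ['scene','top']:
    c=cam(n);print(n,c[0],c[1:3],np.round(c[3],3).tolist())
    for t in ['pin','plug_a','stand','jig','clamp_top','canister','vial','reagent','logger']:
        for d in masks_of(t,n)[:2]: print(t,round(d['conf'],2),np.round(d['at']),d['pixels'].sum(), np.round(toz(c,d['at'],0.06),3))
o=get_obs();print(o)
E
```

```text
scene 438.4143941891053 (249.39184572715197, 185.67024286663107) [[0.833, 0.313, -0.455, 1.056], [0.553, -0.489, 0.675, -0.771], [-0.011, -0.814, -0.581, 0.748], [0.0, 0.0, 0.0, 1.0]]
pin 0.6 [175. 230.] 167 [ 0.469 -0.218  0.06 ]
stand 0.94 [163. 258.] 1394 [ 0.509 -0.303  0.06 ]
jig 0.69 [289. 173.] 4882 [0.577 0.14  0.06 ]
jig 0.63 [173. 229.] 167 [ 0.461 -0.216  0.06 ]
clamp_top 0.91 [301. 144.] 1134 [0.528 0.302 0.06 ]
vial 0.7 [198. 278.] 205 [ 0.608 -0.306  0.06 ]
reagent 0.82 [285. 273.] 1227 [ 0.754 -0.194  0.06 ]
logger 0.9 [227. 233.] 1145 [ 0.578 -0.161  0.06 ]
top 490.5835934917441 (255.23487019090874, 192.1070377681978) [[0.005, -0.986, 0.168, 0.286], [-1.0, -0.007, -0.011, -0.027], [0.012, -0.168, -0.986, 1.561], [0.0, 0.0, 0.0, 1.0]]
pin 0.57 [204. 158.] 391 [0.65  0.118 0.06 ]
pin 0.49 [312. 221.] 74 [ 0.452 -0.22   0.06 ]
plug_a 0.26 [207. 158.] 439 [0.647 0.108 0.06 ]
stand 0.58 [321. 216.] 676 [ 0.468 -0.245  0.06 ]
jig 0.7 [200. 186.] 3709 [0.558 0.128 0.06 ]
jig 0.26 [209. 159.] 382 [0.646 0.103 0.06 ]
clamp_top 0.72 [204. 159.] 373 [0.646 0.117 0.06 ]
clamp_top
[... 274 characters left out ...]
546 -0.121  0.06 ]
{'clock': 1.0, 'joint_pos': array([-1.10601993e+00,  2.40587101e-01,  5.03044256e-03,  1.33518679e+00,
       -1.97091664e-05,  1.57081747e+00]), 'joint_vel': array([ 0.00146748, -0.00071078,  0.00198704,  0.00198004,  0.00016347,
        0.00055277]), 'tau': array([ 2.96353428e-04, -3.72215044e+01,  2.52696866e+01,  1.00609665e-03,
       -5.89823230e-06, -9.01619046e-08]), 'eef_pos': array([ 0.224115  , -0.4469813 ,  0.23132456]), 'tool_rot': array([ 9.73121597e-01,  2.30291892e-01, -3.50052460e-06,  2.79974600e-05]), 'ft_force': array([-0.79979958,  0.18988641, -0.88796996]), 'ft_torque': array([-0.02722777, -0.01262428,  0.0173465 ]), 'grip_width': 0.08536219924346265}
```

View pics/a.png

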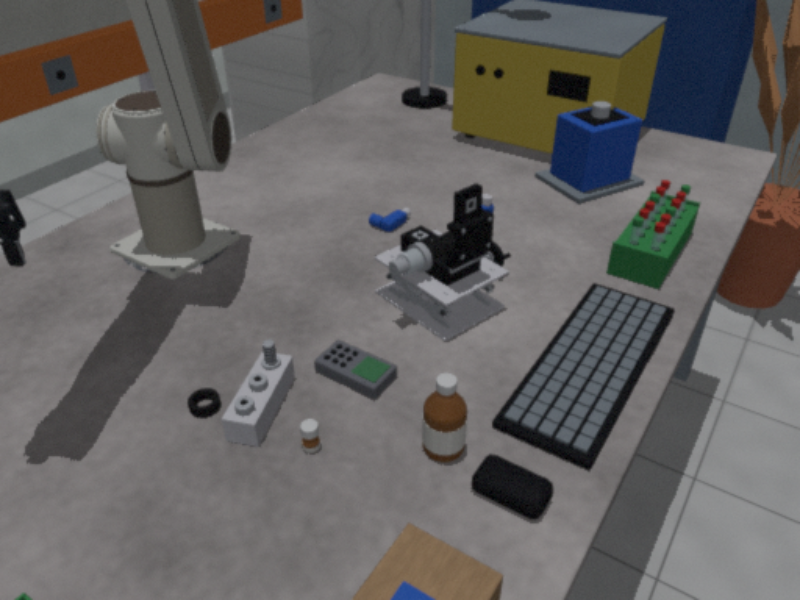

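View pics/b.png

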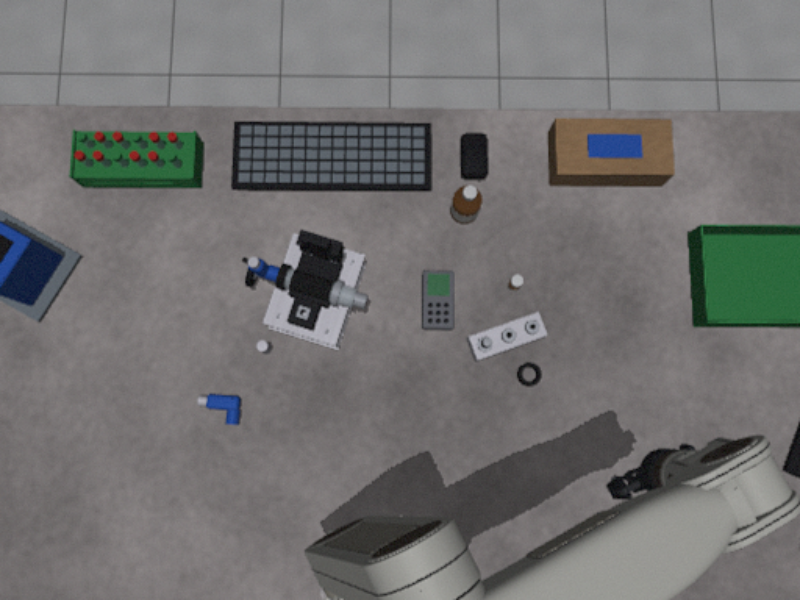

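The scene view shows the raised half of the clamp on the jack, at about (468,215) of 800x600. In the top view the clamp ear is at (303,313). The pin is the tallest piece in the stand at (485,343), with the plugs at (508,335) and (532,327).

Run:
```python
from h import *
c=cam('top')
for n,p,z in [('basehole',(303,313),.114),('pin',(485,343),.087),('plugs',(508,335),.059),('plug2',(532,327),.059),('tube end',(362,302),.114),('inh',(256,264),.18),('jack cornersTL',(296,233),.08),('TR',(366,258),.08),('BR',(338,347),.08),('BL',(265,324),.08),('raised',(320,243),.24),('canister',(263,346),.058)]:
    print(n,np.round(toz(c,np.array(p)*.64,z),3))
m=camera_model('wrist');print(np.round(m['T_tool_cam'],3).tolist(),m['fovy'],m['cx'],m['cy'])
```

```text
basehole [0.506 0.14  0.114]
pin [ 0.454 -0.21   0.087]
plugs [ 0.473 -0.259  0.059]
plug2 [ 0.489 -0.307  0.059]
tube end [0.528 0.028 0.114]
inh [0.587 0.221 0.18 ]
jack cornersTL [0.672 0.162 0.08 ]
TR [0.622 0.022 0.08 ]
BR [0.445 0.074 0.08 ]
BL [0.489 0.217 0.08 ]
raised [0.612 0.099 0.24 ]
canister [0.449 0.223 0.058]
[[0.0, -0.965, -0.263, 0.067], [1.0, 0.001, -0.0, 0.001], [0.0, -0.263, 0.965, -0.143], [0.0, 0.0, 0.0, 1.0]] 63.22590012139759 255.63946692240754 192.11723606140157
```

```bash
cat >> h.py <<'E'
YAW=73.3
def down(yaw_y):  # tool down, tool y at azimuth yaw_y deg
    a=np.radians(yaw_y);y=np.array([np.cos(a),np.sin(a),0]);z=np.array([0,0,-1.]);return R.from_matrix(np.c_[np.cross(y,z),y,z])
def plan(p,rot,step=45,k=.95):
    o=get_obs();q=np.array(o['eef_pos']);r=R.from_quat(o['tool_rot']);p=np.array(p)
    print('t',round(o['clock'],2),'pos',q.round(4),'w',round(o['grip_width'],4),'F',np.round(o['ft_force'],1),'q',np.round(o['joint_pos'],2))
    d=np.linalg.norm(p-q)*1000;w=(r.inv()*rot).as_rotvec();ang=np.degrees(np.linalg.norm(w))
    n=int(max(1,np.ceil(d/step-.01),np.ceil(ang/8.5-.01)));print('rows',n,'dist',d.round(1),'ang',ang.round(1))
    for i in range(min(n,5)):
        t=r.inv().apply((p-q)*1000/n);print(t.round(1).tolist(),np.degrees(w/n).round(1).tolist())
        r=r*R.from_rotvec(w/n)
E
python3 - <<'E'
from h import *
plan([.45,-.2,.32],down(YAW))
E
```

```text
t 1.0 pos [ 0.2241 -0.447   0.2313] w 0.0854 F [-0.8  0.2 -0.9] q [-1.11  0.24  0.01  1.34 -0.    1.57]
rows 17 dist 346.2 ang 136.7
[18.4, -7.0, -5.2] [0.0, 0.0, -8.0]
[19.2, -4.4, -5.2] [0.0, 0.0, -8.0]
[19.6, -1.7, -5.2] [0.0, 0.0, -8.0]
[19.7, 1.1, -5.2] [0.0, 0.0, -8.0]
[19.3, 3.8, -5.2] [0.0, 0.0, -8.0]
```

{"method": "jog_arm", "body": {
  "deltas": [
    [[18,-7,-6,0,0,-8.5,85],[19,-4,-6,0,0,-8.5,85],[20,-2,-6,0,0,-8.5,85],[20,1,-6,0,0,-8.5,85],[19,4,-6,0,0,-8.5,85]]
  ]
}}

```text
clock: 1.5
eef_pos: [0.2889, -0.3719, 0.261]
tool_rot: [0.82, 0.572, -0.0, -0.001]
ft_force: [0.5, 0.1, 0.1]
grip_width: 0.0848
```

Run:
```python
from h import *
plan([.45,-.2,.32],down(YAW))
```

```text
t 1.5 pos [ 0.2889 -0.3719  0.261 ] w 0.0848 F [0.5 0.1 0.1] q [-0.91  0.17 -0.    1.4  -0.    1.01]
rows 11 dist 242.9 ang 93.5
[19.7, 8.3, -5.4] [-0.0, -0.0, -8.5]
[18.3, 11.2, -5.4] [-0.0, -0.0, -8.5]
[16.4, 13.7, -5.4] [-0.0, -0.0, -8.5]
[14.2, 16.0, -5.4] [-0.0, -0.0, -8.5]
[11.7, 17.9, -5.4] [-0.0, -0.0, -8.5]
```

Tracking is accurate, so I'll carry on.

{"method": "jog_arm", "body": {
  "deltas": [
    [[20,8,-6,0,0,-8.5,85],[18,11,-6,0,0,-8.5,85],[17,14,-6,0,0,-8.5,85],[14,16,-6,0,0,-8.5,85],[12,18,-6,0,0,-8.5,85]]
  ]
}}

```text
clock: 2.0
eef_pos: [0.3641, -0.2894, 0.2926]
tool_rot: [0.553, 0.833, 0.0, -0.001]
ft_force: [0.5, -1.0, 0.0]
grip_width: 0.0848
```

{"method": "jog_arm", "body": {
  "deltas": [
    [[9,19,-5,0,0,-8.5,85],[6,20,-5,0,0,-8.5,85],[3,21,-5,0,0,-8.5,85],[0,21,-5,0,0,-8.5,85],[-4,21,-5,0,0,-8.5,85]]
  ]
}}

```text
clock: 2.5
eef_pos: [0.4377, -0.2075, 0.3193]
tool_rot: [0.21, 0.978, 0.0, 0.0]
ft_force: [-0.1, -0.6, 0.5]
grip_width: 0.0846
```

Run:
```python
from h import *
plan([.45,-.2,.32],down(YAW))
```

```text
t 2.5 pos [ 0.4377 -0.2075  0.3193] w 0.0846 F [-0.1 -0.6  0.5] q [-0.44  0.19  0.17  1.55  0.   -0.02]
rows 1 dist 14.5 ang 7.5
[-8.2, 11.9, -0.7] [0.0, 0.0, -7.5]
```

{"method": "jog_arm", "body": {
  "deltas": [
    [[-8,12,-1,0,0,-7.5,85],[0,0,0,0,0,0,85]]
  ]
}}

```text
clock: 2.7
eef_pos: [0.452, -0.1978, 0.3211]
tool_rot: [0.141, 0.99, 0.0, 0.001]
ft_force: [0.1, -0.7, -0.5]
grip_width: 0.085
```

Run:
```python
from h import *
c=cam('wrist');im=camera('wrist');save('c.png',im)
for t in ['pin','plug_a','stand','logger','vial','adapter']:
    for d in masks_of(t,'wrist')[:3]: print(t,round(d['conf'],2),np.round(d['at']),d['pixels'].sum(), np.round(toz(c,d['at'],.087 if t=='pin' else 0.059),4))
print(get_obs()['eef_pos'])
```

```text
pin 0.69 [246. 165.] 351 [ 0.4518 -0.2106  0.087 ]
pin 0.62 [320. 320.] 1313 [ 0.6937 -0.1739  0.087 ]
pin 0.5 [216. 187.] 350 [ 0.4677 -0.2537  0.087 ]
plug_a 0.92 [187. 209.] 327 [ 0.4926 -0.3077  0.059 ]
plug_a 0.68 [217. 188.] 359 [ 0.475  -0.2593  0.059 ]
stand 0.79 [223. 180.] 3017 [ 0.4666 -0.248   0.059 ]
logger 0.68 [320. 203.] 3454 [ 0.5345 -0.1303  0.059 ]
vial 0.91 [227. 255.] 394 [ 0.5731 -0.2752  0.059 ]
vial 0.26 [246. 166.] 348 [ 0.4582 -0.2134  0.059 ]
adapter 0.9 [164. 144.] 682 [ 0.4003 -0.3071  0.059 ]
adapter 0.52 [228. 255.] 360 [ 0.5743 -0.2752  0.059 ]
[ 0.45021716 -0.19927756  0.32109094]
```

View pics/c.png

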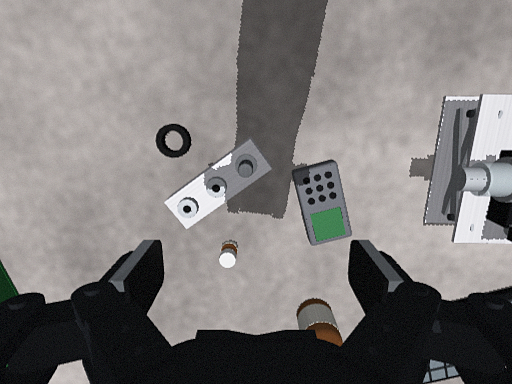

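Run:
```python
from h import *
plan([.56,.12,.37],down(YAW))
```

```text
t 3.05 pos [ 0.4502 -0.1993  0.3211] w 0.0847 F [-1.   0.5  0.2] q [-0.42  0.2   0.19  1.55  0.   -0.13]
rows 8 dist 341.1 ang 0.3
[-1.9, 42.2, -6.1] [0.0, 0.0, 0.0]
[-1.8, 42.2, -6.1] [0.0, 0.0, 0.0]
[-1.8, 42.2, -6.1] [0.0, 0.0, 0.0]
[-1.8, 42.2, -6.1] [0.0, 0.0, 0.0]
[-1.8, 42.2, -6.1] [0.0, 0.0, 0.0]
```

{"method": "jog_arm", "body": {
  "deltas": [
    [[-2,42,-8,0,0,0,60],[-2,42,-8,0,0,0,20],[-2,42,-8,0,0,0,0],[-2,42,-8,0,0,0,0],[-2,42,-8,0,0,0,0]]
  ]
}}

```text
clock: 3.55
eef_pos: [0.5196, -0.0033, 0.361]
tool_rot: [0.154, 0.988, -0.001, -0.0]
ft_force: [0.5, -0.5, 0.6]
grip_width: 0.0119
```

{"method": "jog_arm", "body": {
  "deltas": [
    [[-2,42,-4,0,0,0,0],[-2,42,-4,0,0,0,0],[-2,42,0,0,0,0,0],[0,0,0,0,0,0,0]]
  ]
}}

```text
clock: 3.95
eef_pos: [0.5661, 0.122, 0.3695]
tool_rot: [0.155, 0.988, -0.0, 0.001]
ft_force: [0.2, -0.5, -0.4]
grip_width: 0.0
```

Run:
```python
from h import *
c=cam('wrist');im=camera('wrist');save('d.png',cv2.resize(im,(768,576)))
for t in ['jig','clamp_top','canister']:
    for d in masks_of(t,'wrist')[:2]: print(t,round(d['conf'],2),np.round(d['at']),d['pixels'].sum())
plan([.56,.12,.37],down(YAW))
A=np.radians(YAW-90);X=np.array([np.cos(A),np.sin(A),0]);Y=np.array([-np.sin(A),np.cos(A),0])
C=np.array([.557,.119,0])
for n,p in [('base',(-55,0,114)),('earcorner1',(-80,25,114)),('earcorner2',(-80,-25,114)),('jack1',(-95,75,80)),('jack2',(-95,-75,80))]:
    print(n,(proj(c,C+(X*p[0]+Y*p[1])/1000+[0,0,p[2]/1000])*1.5).round(1))
```

```text
jig 0.97 [260. 154.] 18434
clamp_top 0.63 [261. 218.] 2543
canister 0.62 [302.  54.] 338
t 4.15 pos [0.5648 0.1168 0.3713] w -0.0 F [-1.3  0.7  0.6] q [ 0.21  0.4   0.59  1.76 -0.    0.52]
rows 1 dist 5.9 ang 1.4
[5.5, 1.6, 1.2] [-0.1, 0.2, -1.4]
base [375.9 163.9]
earcorner1 [406.1 131.3]
earcorner2 [344.4 132.5]
jack1 [461.6 114.3]
jack2 [289.5 117.7]
```

View pics/d.png

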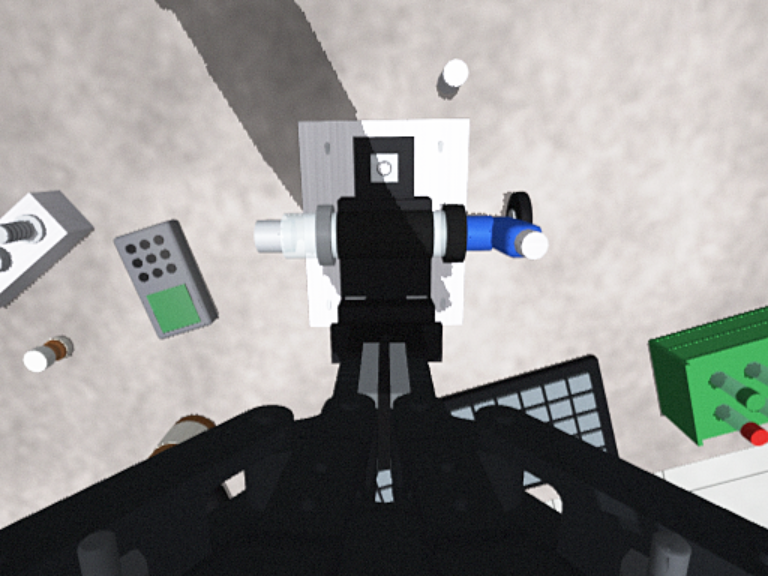

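```bash
cat >> h.py <<'E'
A=np.radians(YAW-90);X=np.array([np.cos(A),np.sin(A),0]);Y=np.array([-np.sin(A),np.cos(A),0])
def jig(C,p): return C+(X*p[0]+Y*p[1])/1000+np.array([0,0,p[2]/1000])
E
python3 - <<'E'
from h import *
c=cam('wrist')
h=toz(c,np.array([384,168])/1.5,.114)
C1=h+.055*X;C1[2]=0
e=(toz(c,np.array([413,138])/1.5,.114)+toz(c,np.array([354,138])/1.5,.114))/2+.08*X
j=(toz(c,np.array([469,119])/1.5,.08)+toz(c,np.array([299,122])/1.5,.08))/2+.095*X
print(C1,e,j)
C=C1
o=get_obs()['eef_pos'];print('TCP in jig',(o-C)@X*1000,(o-C)@Y*1000,o[2])
plan(jig(C,(115,0,371)),down(YAW))
E
```

```text
[0.5613198  0.11900511 0.        ] [0.56261634 0.11878851 0.114     ] [0.56188    0.11976789 0.08      ]
TCP in jig 3.952210376131357 -1.1553042270701863 0.3712651511920858
t 4.15 pos [0.5648 0.1168 0.3713] w -0.0 F [-1.3  0.7  0.6] q [ 0.21  0.4   0.59  1.76 -0.    0.52]
rows 3 dist 111.1 ang 1.4
[-37.0, 1.3, 0.2] [-0.0, 0.1, -0.5]
[-37.0, 1.0, 0.2] [-0.0, 0.1, -0.5]
[-37.0, 0.7, 0.1] [-0.0, 0.1, -0.5]
```

{"method": "jog_arm", "body": {
  "deltas": [
    [[-37,1.5,0,0,0,-1,0],[-37,1,0,0,0,-0.5,0],[-37,0,0,0,0,0,0],[0,0,45,0,0,0,0],[0,0,45,0,0,0,0]]
  ]
}}

```text
clock: 4.65
eef_pos: [0.6936, 0.0765, 0.2919]
tool_rot: [0.15, 0.988, 0.004, 0.021]
ft_force: [-0.4, 0.1, -1.4]
grip_width: -0.0001
```

Run:
```python
from h import *
C=np.array([.5617,.119,0])
o=get_obs()['eef_pos'];print('TCP in jig',(o-C)@X*1000,(o-C)@Y*1000,o[2])
plan(jig(C,(115,0,227)),down(YAW))
save('e.png',camera('scene')[100:260,200:420].repeat(3,0).repeat(3,1))
```

```text
TCP in jig 138.58694351612633 -2.7909939282481364 0.29186133563514405
t 4.65 pos [0.6936 0.0765 0.2919] w -0.0001 F [-0.4  0.1 -1.4] q [ 0.11  0.64  0.77  1.66 -0.    0.41]
rows 2 dist 69.1 ang 2.5
[13.1, 0.8, 31.9] [0.4, 1.1, -0.3]
[12.4, 1.1, 32.2] [0.4, 1.1, -0.3]
```

View pics/e.png

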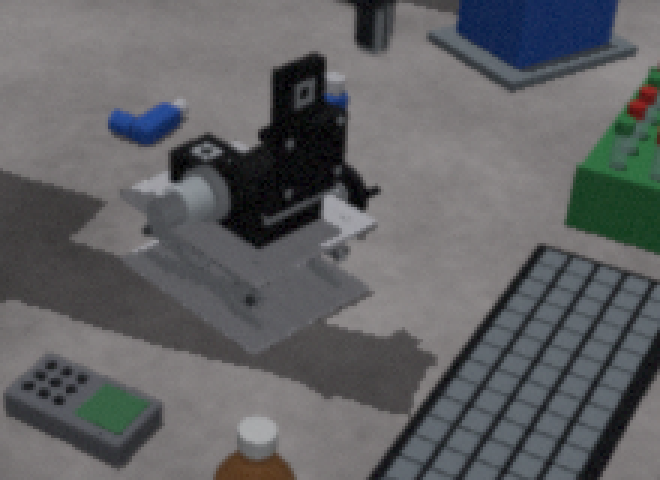

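The crop shows the half standing nearly upright at (300,130), with the fingers behind it at (375,40) and clear.

{"method": "jog_arm", "body": {
  "deltas": [
    [[13,1,32,0.4,1.1,0,0],[12,1,32,0.4,1.1,0,0],[22,0,0,0,0,0,0],[22,0,0,0,0,0,0]]
  ]
}}

```text
clock: 5.1
eef_pos: [0.6213, 0.089, 0.2144]
tool_rot: [0.158, 0.987, -0.004, -0.011]
ft_force: [5.3, 1.3, 3.2]
grip_width: 0.0001
```

```bash
cat >> h.py <<'E'
C=np.array([.5617,.119,0])
def st(s=''):
    o=get_obs();d=np.array(o['eef_pos'])-C;print(s,'t',round(o['clock'],2),'jig',np.round([d@X*1e3,d@Y*1e3,d[2]*1e3],1),'F jig',np.round([o['ft_force']@X,o['ft_force']@Y,o['ft_force'][2]],1),'w',round(o['grip_width']*1e3,1),'err',np.degrees((R.from_quat(o['tool_rot']).inv()*down(YAW)).as_rotvec()).round(1),'q',np.round(o['joint_pos'],2))
E
python3 -c "from h import *;st()"
```

```text
t 5.1 jig [ 65.7 -11.6 214.4] F jig [4.8 2.7 3.2] w 0.1 err [-0.7 -1.2 -1.4] q [ 0.14  0.53  0.39  1.45 -0.    0.46]
```

{"method": "jog_arm", "body": {
  "deltas": [
    [[20,4,-9,-0.7,-1,-1.4,0],[15,4,0,0,0,0,0],[20,4,6,0,0,0,0],[18,0,11,0,0,0,0]]
  ]
}}

```text
clock: 5.5
eef_pos: [0.5545, 0.1151, 0.2167]
tool_rot: [0.151, 0.989, 0.001, 0.006]
ft_force: [3.3, 0.3, 1.2]
grip_width: 0.0002
```

```bash
python3 -c "from h import *;st()"
```

```text
t 5.5 jig [ -5.7  -5.8 216.7] F jig [3.1 1.2 1.2] w 0.2 err [ 0.2  0.7 -0.6] q [ 0.21  0.37  0.14  1.33 -0.    0.51]
```

{"method": "jog_arm", "body": {
  "deltas": [
    [[10,2,25,0,0,0,0],[12,2,20,0,0,0,0],[8,1,18,0,0,0,0]]
  ]
}}

```text
clock: 5.8
eef_pos: [0.528, 0.1252, 0.1632]
tool_rot: [0.154, 0.988, 0.003, 0.014]
ft_force: [-0.7, 1.6, 3.5]
grip_width: 0.0005
```

```bash
python3 -c "from h import *;st()"
```

```text
t 5.8 jig [-34.1  -3.7 163.2] F jig [-1.1  1.3  3.5] w 0.5 err [ 0.5  1.5 -1. ] q [ 0.24  0.34 -0.04  1.16 -0.01  0.55]
```

{"method": "jog_arm", "body": {
  "deltas": [
    [[9,2,13,0,1.5,-1,0],[4,1,12,0,0,0,0],[0,0,6,0,0,0,0],[0,0,2,0,0,0,0]]
  ]
}}

```text
clock: 6.2
eef_pos: [0.515, 0.1291, 0.1342]
tool_rot: [0.147, 0.989, 0.006, 0.001]
ft_force: [0.0, 0.8, 1.3]
grip_width: 0.0
```

```bash
python3 -c "from h import *;st()"
```

```text
t 6.2 jig [-47.6  -3.7 134.2] F jig [-0.2  0.7  1.3] w 0.0 err [ 0.7  0.  -0.2] q [ 0.24  0.36 -0.09  1.11  0.01  0.53]
```

{"method": "jog_arm", "body": {
  "deltas": [
    [[0,0,4,0,0,0,0],[0,0,2,0,0,0,0]]
  ]
}}

```text
clock: 6.4
eef_pos: [0.5149, 0.1292, 0.1302]
tool_rot: [0.147, 0.989, 0.007, 0.001]
ft_force: [-5.4, 0.3, 11.6]
grip_width: 0.0001
```

```bash
python3 -c "from h import *;st()"
```

```text
t 6.4 jig [-47.8  -3.7 130.2] F jig [-5.3 -1.2 11.6] w 0.1 err [ 0.8 -0.  -0.2] q [ 0.24  0.36 -0.1   1.1   0.01  0.53]
```

{"method": "jog_arm", "body": {
  "deltas": [
    [[0,0,-20,0,0,0,0],[0,0,-45,0,0,0,30],[2,0,-45,0,0,0,60],[2,2,-45,0,0,0,60],[2,2,-40,0,0,0,60]]
  ]
}}

```text
clock: 6.9
eef_pos: [0.5068, 0.1297, 0.325]
tool_rot: [0.148, 0.989, 0.003, -0.007]
ft_force: [1.3, 1.2, 0.6]
grip_width: 0.0577
```

{"method": "jog_arm", "body": {
  "deltas": [
    [[0,0,0,0,0,0,45],[0,0,0,0,0,0,45]]
  ]
}}

```text
clock: 7.1
eef_pos: [0.5099, 0.13, 0.3322]
tool_rot: [0.148, 0.989, 0.005, -0.001]
ft_force: [-0.5, -0.8, -1.3]
grip_width: 0.0449
```

Run:
```python
from h import *
c=cam('wrist');st();im=camera('wrist')
p=proj(c,jig(C,(-55,0,133)));print(p)
u,v=(p-[64,48]).round().astype(int)
print(u,v);save('f.png',cv2.resize(im[v:v+96,u:u+128],(768,576),interpolation=cv2.INTER_CUBIC))
import pickle;pickle.dump((c,u,v),open('f.pkl','wb'))
```

```text
t 7.1 jig [-52.8  -4.4 332.2] F jig [-0.2 -0.9 -1.3] w 44.9 err [ 0.5 -0.2 -0.3] q [0.24 0.28 0.31 1.6  0.01 0.54]
[258.24025539 166.72075847]
194 119
```

View pics/f.png

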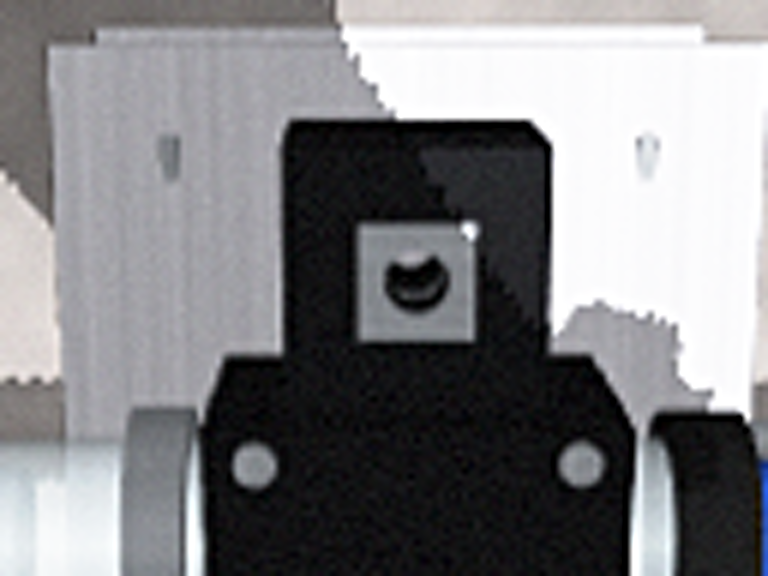

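Run:
```python
from h import *
import pickle;c,u,v=pickle.load(open('f.pkl','rb'))
for z in (.13,.133):
    h=toz(c,[u+416.5/6-.4,v+281.5/6-.4],z);print(z,h.round(4),'jig',((h-C)@X*1e3).round(1),((h-C)@Y*1e3).round(1))
P=np.array([.4555,-.2113,0]);
plan([.458,-.208,.32],down(YAW))
```

```text
0.13 [0.5098 0.1402 0.13  ] jig -55.8 5.4
0.133 [0.5093 0.1403 0.133 ] jig -56.3 5.3
t 7.15 pos [0.5099 0.13   0.3325] w 0.045 F [-0.3  0.7  0.1] q [0.24 0.28 0.31 1.6  0.01 0.54]
rows 8 dist 342.2 ang 0.7
[-6.2, -42.3, 1.1] [0.1, -0.0, -0.0]
[-6.1, -42.3, 1.2] [0.1, -0.0, -0.0]
[-6.1, -42.3, 1.2] [0.1, -0.0, -0.0]
[-6.1, -42.3, 1.3] [0.1, -0.0, -0.0]
[-6.0, -42.3, 1.3] [0.1, -0.0, -0.0]
```

{"method": "jog_arm", "body": {
  "deltas": [
    [[-6,-42,1,0,0,0,45],[-6,-42,1,0,0,0,45],[-6,-42,1,0,0,0,45],[-6,-42,1,0,0,0,45],[-6,-42,1,0,0,0,45]]
  ]
}}

```text
clock: 7.65
eef_pos: [0.4752, -0.0814, 0.3165]
tool_rot: [0.142, 0.99, 0.005, -0.007]
ft_force: [1.1, 0.2, 0.1]
grip_width: 0.045
```

{"method": "jog_arm", "body": {
  "deltas": [
    [[-6,-42,10,0,0,0,45],[-6,-42,15,0,0,0,45],[-5,-38,15,0,0,0,45],[0,0,0,0,0,0,45],[0,0,0,0,0,0,45]]
  ]
}}

```text
clock: 8.15
eef_pos: [0.4498, -0.2118, 0.2654]
tool_rot: [0.147, 0.989, 0.006, -0.014]
ft_force: [-0.3, 0.4, 0.1]
grip_width: 0.0449
```

Run:
```python
from h import *
plan([.458,-.208,.29],down(YAW))
```

```text
t 8.15 pos [ 0.4498 -0.2118  0.2654] w 0.0449 F [-0.3  0.4  0.1] q [-0.44  0.25  0.1   1.46  0.   -0.15]
rows 1 dist 26.2 ang 1.8
[-6.0, 6.2, -24.8] [0.4, -1.7, -0.2]
```

{"method": "jog_arm", "body": {
  "deltas": [
    [[-5,3,-8,0.4,-1.7,0,45],[0,0,0,0,0,0,45],[0,0,0,0,0,0,45]]
  ]
}}

```text
clock: 8.45
eef_pos: [0.4564, -0.2079, 0.2733]
tool_rot: [0.145, 0.989, 0.001, 0.0]
ft_force: [-0.5, -0.9, -0.2]
grip_width: 0.0448
```

Run:
```python
from h import *
c=cam('wrist');st();im=camera('wrist')
p=proj(c,[.455,-.211,.08]);print(p)
u,v=(p-[64,48]).round().astype(int)
print(u,v);save('g.png',cv2.resize(im[v:v+96,u:u+128],(768,576),interpolation=cv2.INTER_CUBIC))
import pickle;pickle.dump((c,u,v),open('g.pkl','wb'))
for d in masks_of('pin','wrist')[:2]:
    ys,xs=np.nonzero(d['pixels']);print(d['conf'],d['at'],xs.min(),xs.max(),ys.min(),ys.max())
st()
```

```text
t 8.45 jig [  -6.9 -343.3  273.3] F jig [-0.2 -1.  -0.2] w 44.8 err [0.1 0.  0. ] q [-0.43  0.23  0.1   1.44  0.   -0.14]
[252.71103634 168.70912904]
189 121
0.64 [252.4, 166.7] 239 263 155 181
 t 8.55 jig [  -6.7 -343.5  273.5] F jig [-0.  -0.4  0.2] w 45.1 err [0.1 0.  0. ] q [-0.43  0.23  0.1   1.44  0.   -0.14]
```

View pics/g.png

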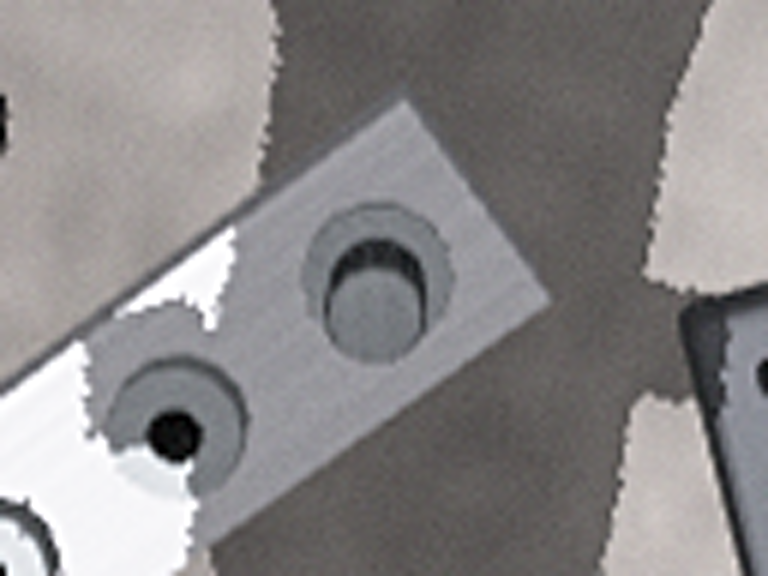

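The pin's knob top is at crop (376,315) and its collar is centred at about (378,278). The fit after closing (previous crop) shows the ear hole at (416,281).

```bash
cat >> h.py <<'E'
C=C+X*-.0015+Y*.0053
E
python3 - <<'E'
from h import *
import pickle;c,u,v=pickle.load(open('g.pkl','rb'))
k=toz(c,[u+376/6-.4,v+315/6-.4],.087);q=toz(c,[u+378.5/6-.4,v+278/6-.4],.051);print(k.round(4),q.round(4))
o=get_obs();T=R.from_quat(o['tool_rot'])
for p in (k,q): print((T.inv().apply(p-o['eef_pos'])*1000).round(1))
E
```

```text
[ 0.4579 -0.2134  0.087 ] [ 0.4579 -0.2134  0.051 ]
[ -2.6  -5.  186.5]
[ -2.6  -4.9 222.5]
```

{"method": "jog_arm", "body": {
  "deltas": [
    [[-3,-5,40,0,0,0,36],[0,0,45,0,0,0,36],[0,0,40,0,0,0,36],[0,0,20,0,0,0,36],[0,0,0,0,0,0,36]]
  ]
}}

```text
clock: 9.05
eef_pos: [0.4629, -0.2122, 0.1283]
tool_rot: [0.142, 0.99, -0.001, 0.006]
ft_force: [-1.0, 0.5, 0.4]
grip_width: 0.0362
```

Run:
```python
from h import *
plan([.4579,-.2134,.056],down(YAW),step=20);st()
```

```text
t 9.05 pos [ 0.4629 -0.2122  0.1283] w 0.0362 F [-1.   0.5  0.4] q [-0.43  0.32 -0.17  1.07  0.   -0.15]
rows 4 dist 72.4 ang 0.8
[1.3, -0.6, 18.1] [-0.0, 0.2, 0.1]
[1.3, -0.6, 18.1] [-0.0, 0.2, 0.1]
[1.2, -0.6, 18.1] [-0.0, 0.2, 0.1]
[1.2, -0.6, 18.1] [-0.0, 0.2, 0.1]
 t 9.05 jig [   2.  -351.   128.3] F jig [-1.1  0.2  0.4] w 36.2 err [-0.   0.7  0.4] q [-0.43  0.32 -0.17  1.07  0.   -0.15]
```

{"method": "jog_arm", "body": {
  "deltas": [
    [[5,-2.5,10,0,0.7,0,36],[0,0,14,0,0,0,36],[0,0,0,0,0,0,36],[0,0,0,0,0,0,36]]
  ]
}}

```text
clock: 9.45
eef_pos: [0.4599, -0.2138, 0.1073]
tool_rot: [0.141, 0.99, -0.001, 0.002]
ft_force: [-0.6, 0.2, 0.2]
grip_width: 0.0361
```

Run:
```python
from h import *
plan([.4579,-.2134,.055],down(YAW),step=12)
```

```text
t 9.45 pos [ 0.4599 -0.2138  0.1073] w 0.0361 F [-0.6  0.2  0.2] q [-0.43  0.34 -0.2   1.03 -0.   -0.15]
rows 5 dist 52.4 ang 0.6
[0.5, -0.0, 10.5] [-0.0, 0.1, 0.1]
[0.4, -0.0, 10.5] [-0.0, 0.1, 0.1]
[0.4, -0.0, 10.5] [-0.0, 0.1, 0.1]
[0.4, -0.0, 10.5] [-0.0, 0.1, 0.1]
[0.4, -0.0, 10.5] [-0.0, 0.1, 0.1]
```

{"method": "jog_arm", "body": {
  "deltas": [
    [[2,0,12,0,0,0,36],[1,0,14,0,0,0,36],[1,0,14,0,0,0,36],[0,0,9,0,0,0,36],[0,0,0,0,0,0,36]]
  ]
}}

```text
clock: 9.95
eef_pos: [0.4591, -0.2144, 0.0596]
tool_rot: [0.141, 0.99, -0.003, 0.006]
ft_force: [0.1, 0.1, 0.1]
grip_width: 0.036
```

Run:
```python
from h import *
plan([.4579,-.2134,.055],down(YAW),step=12)
```

```text
t 9.95 pos [ 0.4591 -0.2144  0.0596] w 0.036 F [0.1 0.1 0.1] q [-0.44  0.39 -0.27  0.9  -0.   -0.15]
rows 1 dist 4.9 ang 0.9
[1.5, 0.7, 4.6] [-0.2, 0.8, 0.5]
```

{"method": "jog_arm", "body": {
  "deltas": [
    [[1.5,1,4.5,0,0.8,0,36],[0,0,0,0,0,0,36],[0,0,0,0,0,0,5],[0,0,0,0,0,0,5],[0,0,0,0,0,0,5]]
  ]
}}

```text
clock: 10.45
eef_pos: [0.4593, -0.2136, 0.0565]
tool_rot: [0.141, 0.99, -0.002, 0.0]
ft_force: [0.0, -0.6, -0.5]
grip_width: 0.0164
```

{"method": "jog_arm", "body": {
  "deltas": [
    [[0,0,0,0,0,0,5],[0,0,0,0,0,0,5]]
  ]
}}

```text
clock: 10.65
eef_pos: [0.4594, -0.2137, 0.0567]
tool_rot: [0.141, 0.99, -0.002, 0.001]
ft_force: [-0.2, 0.4, -1.2]
grip_width: 0.0163
```

Run:
```python
from h import *
plan([.4579,-.2134,.055],down(YAW),step=12);st()
```

```text
t 10.65 pos [ 0.4594 -0.2137  0.0567] w 0.0163 F [-0.2  0.4 -1.2] q [-0.43  0.4  -0.26  0.91 -0.   -0.15]
rows 1 dist 2.3 ang 0.6
[1.6, -0.1, 1.7] [-0.2, 0.1, 0.5]
 t 10.65 jig [  -0.8 -353.3   56.7] F jig [-0.3  0.3 -1.2] w 16.3 err [-0.2  0.1  0.5] q [-0.43  0.4  -0.26  0.91 -0.   -0.15]
```

{"method": "jog_arm", "body": {
  "deltas": [
    [[0,0,-20,0,0,0,5],[0,0,-40,0,0,0,5],[0,0,-45,0,0,0,5],[0,0,-45,0,0,0,5],[0,0,-40,0,0,0,5]]
  ]
}}

```text
clock: 11.15
eef_pos: [0.4553, -0.2111, 0.2456]
tool_rot: [0.141, 0.99, 0.0, -0.007]
ft_force: [0.3, -1.0, -1.4]
grip_width: 0.0165
```

Run:
```python
from h import *
plan([.5109,.1398,.25],down(YAW));st()
```

```text
t 11.15 pos [ 0.4553 -0.2111  0.2456] w 0.0165 F [ 0.3 -1.  -1.4] q [-0.43  0.25  0.05  1.39 -0.   -0.15]
rows 8 dist 355.3 ang 0.9
[5.6, 44.1, -0.6] [-0.0, -0.1, 0.1]
[5.6, 44.0, -0.6] [-0.0, -0.1, 0.1]
[5.7, 44.0, -0.6] [-0.0, -0.1, 0.1]
[5.7, 44.0, -0.6] [-0.0, -0.1, 0.1]
[5.8, 44.0, -0.6] [-0.0, -0.1, 0.1]
 t 11.15 jig [  -5.6 -352.   245.6] F jig [ 0.5 -0.9 -1.4] w 16.5 err [-0.1 -0.8  0.5] q [-0.43  0.25  0.05  1.39 -0.   -0.15]
```

{"method": "jog_arm", "body": {
  "deltas": [
    [[6,44,-2,0,0,0,5],[6,44,-2,0,0,0,5],[6,44,-2,0,0,0,5],[6,44,-2,0,0,0,5],[6,44,-2,0,0,0,5]]
  ]
}}

```text
clock: 11.65
eef_pos: [0.4938, 0.0077, 0.2642]
tool_rot: [0.148, 0.989, -0.002, 0.003]
ft_force: [0.5, -0.7, -0.0]
grip_width: 0.0162
```

{"method": "jog_arm", "body": {
  "deltas": [
    [[6,42,0,0,0,0,5],[6,40,0,0,0,0,5],[4,30,0,0,0,0,5],[0,0,0,0,0,0,5],[0,0,0,0,0,0,5]]
  ]
}}

```text
clock: 12.15
eef_pos: [0.511, 0.1301, 0.2636]
tool_rot: [0.144, 0.99, -0.001, 0.003]
ft_force: [-0.3, -0.9, -1.2]
grip_width: 0.0164
```

Run:
```python
from h import *
plan([.5109,.1398,.22],down(YAW));st()
```

```text
t 12.15 pos [0.511  0.1301 0.2636] w 0.0164 F [-0.3 -0.9 -1.2] q [ 0.25  0.28  0.14  1.43 -0.    0.54]
rows 1 dist 44.6 ang 0.4
[3.1, 9.4, 43.5] [-0.1, 0.3, 0.2]
 t 12.15 jig [-50.3  -9.2 263.6] F jig [-0.  -1.  -1.2] w 16.4 err [-0.1  0.3  0.2] q [ 0.25  0.28  0.14  1.43 -0.    0.54]
```

{"method": "jog_arm", "body": {
  "deltas": [
    [[3,9.5,20,0,0,0,5],[0,0,20,0,0,0,5],[0,0,10,0,0,0,5],[0,0,0,0,0,0,5],[0,0,0,0,0,0,5]]
  ]
}}

```text
clock: 12.65
eef_pos: [0.5112, 0.1359, 0.2132]
tool_rot: [0.147, 0.989, -0.002, 0.004]
ft_force: [0.3, 1.2, -0.5]
grip_width: 0.0162
```

Run:
```python
from h import *
plan([.5109,.1398,.2],down(YAW));st()
```

```text
t 12.65 pos [0.5112 0.1359 0.2132] w 0.0162 F [ 0.3  1.2 -0.5] q [ 0.26  0.3   0.04  1.3  -0.01  0.56]
rows 1 dist 13.8 ang 0.5
[1.5, 3.7, 13.2] [-0.1, 0.4, -0.2]
 t 12.65 jig [-51.8  -3.6 213.2] F jig [-0.1  1.2 -0.5] w 16.2 err [-0.1  0.4 -0.2] q [ 0.26  0.3   0.04  1.3  -0.01  0.56]
```

{"method": "jog_arm", "body": {
  "deltas": [
    [[2,5,8,0,0.4,0,5],[0,0,0,0,0,0,5],[0,0,0,0,0,0,5]]
  ]
}}

```text
clock: 12.95
eef_pos: [0.512, 0.1409, 0.2067]
tool_rot: [0.147, 0.989, -0.0, 0.001]
ft_force: [-0.4, -0.9, -0.8]
grip_width: 0.0162
```

Run:
```python
from h import *
plan([.5109,.1398,.195],down(YAW));st()
c=cam('wrist');o=get_obs();im=camera('wrist');T=R.from_quat(o['tool_rot'])
tip=np.array(o['eef_pos'])+T.apply([.0015,0,.0497]);col=np.array(o['eef_pos'])+T.apply([.0015,0,.0057])
print('tip px',proj(c,tip),'collar px',proj(c,col),'hole',proj(c,[.5095,.1402,.132]))
u,v=[190,100];save('i.png',cv2.resize(im[v:v+96,u:u+128],(768,576),interpolation=cv2.INTER_CUBIC))
```

```text
t 12.95 pos [0.512  0.1409 0.2067] w 0.0162 F [-0.4 -0.9 -0.8] q [ 0.27  0.31  0.04  1.29 -0.    0.57]
rows 1 dist 11.8 ang 0.3
[0.8, -1.4, 11.7] [-0.0, 0.2, -0.3]
 t 12.95 jig [-52.4   1.4 206.7] F jig [-0.1 -0.9 -0.8] w 16.2 err [-0.   0.2 -0.3] q [ 0.27  0.31  0.04  1.29 -0.    0.57]
tip px [256.36322571 209.4054877 ] collar px [256.58918416 236.49293415] hole [254.39320433 197.30533604]
```

View pics/i.png

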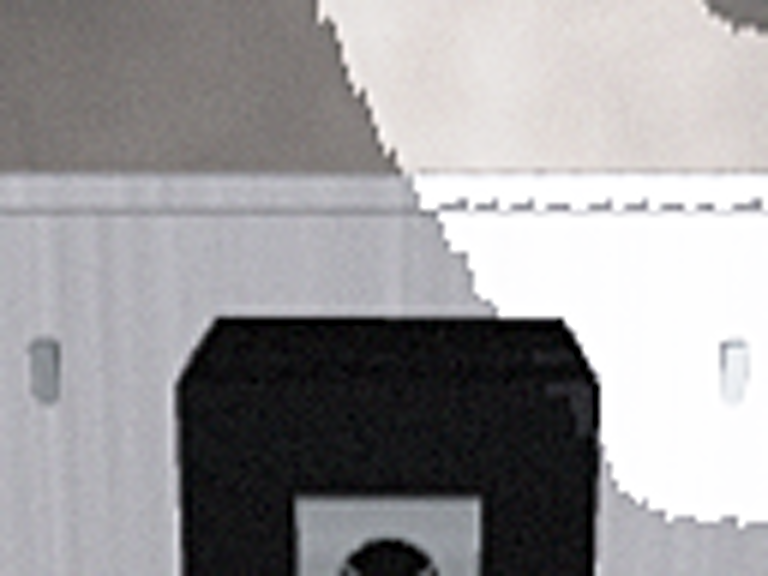

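The crop was too high; the plate centre is at column 255 against 254.4 predicted. I'll retake it lower.

Run:
```python
from h import *
c=cam('wrist');o=get_obs();im=camera('wrist');T=R.from_quat(o['tool_rot'])
for n,p in [('tip',[.0015,0,.0497]),('col',[.0015,0,.0057]),('shank top',[.0015,0,.0117])]: print(n,proj(c,np.array(o['eef_pos'])+T.apply(p)))
print(o['eef_pos'],'hole',proj(c,[.5095,.1402,.132]))
u,v=[192,165];save('j.png',cv2.resize(im[v:v+96,u:u+128],(768,576),interpolation=cv2.INTER_CUBIC))
import pickle;pickle.dump((c,u,v),open('j.pkl','wb'))
```

```text
tip [256.36342798 209.40569169]
col [256.58942972 236.49316606]
shank top [256.55182294 231.98579926]
[0.51189836 0.14091112 0.20652   ] hole [254.43321102 197.55703536]
```

View pics/j.png

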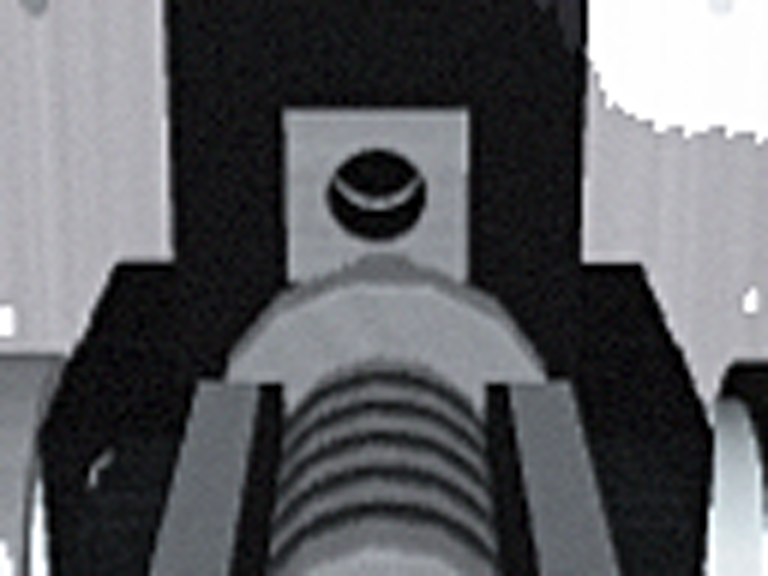

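Run:
```python
from h import *
import pickle;c,u,v=pickle.load(open('j.pkl','rb'))
o=get_obs();T=R.from_quat(o['tool_rot']);e=np.array(o['eef_pos'])
for x in (.0,.0015,.003):
  for n,p in [('collar top rim',[x+.015,0,.0057]),('collar bottom rim',[x+.015,0,.0117]),('shank tip rim',[x+.004,0,.0497]),('knob bottom rim',[x+.009,0,.0057])]:
    print(x,n,((proj(c,e+T.apply(p))+.4-[u,v])*6).round(0))
h=toz(c,[u+377/6-.4,v+195/6-.4],.132);print('hole',h)
plan(h+.0015*X+[0,0,.061],down(YAW))
```

```text
0.0 collar top rim [389. 281.]
0.0 collar bottom rim [389. 259.]
0.0 shank tip rim [388. 246.]
0.0 knob bottom rim [389. 349.]
0.0015 collar top rim [389. 264.]
0.0015 collar bottom rim [389. 243.]
0.0015 shank tip rim [388. 233.]
0.0015 knob bottom rim [389. 332.]
0.003 collar top rim [389. 247.]
0.003 collar bottom rim [389. 226.]
0.003 shank tip rim [388. 220.]
0.003 knob bottom rim [389. 315.]
hole [0.50916887 0.14030126 0.132     ]
t 13.05 pos [0.5118 0.1409 0.2065] w 0.0165 F [-0.9 -0.9 -0.9] q [ 0.27  0.31  0.04  1.29 -0.    0.57]
rows 1 dist 13.6 ang 0.3
[0.9, -1.3, 13.5] [-0.0, 0.2, -0.3]
```

The collar and knob rims show the pin's axis about 0 mm, not 1.5 mm, off the tool axis. The tip leans slightly to +y, at (395,255). The hole is at (377,195).

{"method": "jog_arm", "body": {
  "deltas": [
    [[2,-2,10,0,0,0,5],[0,0,6,0,0,0,5],[0,0,0,0,0,0,5],[0,0,0,0,0,0,5]]
  ]
}}

```text
clock: 13.45
eef_pos: [0.509, 0.1395, 0.1892]
tool_rot: [0.147, 0.989, -0.001, 0.001]
ft_force: [0.7, 0.4, 0.2]
grip_width: 0.0165
```

Run:
```python
from h import *
plan([.5093,.1397,.188],down(YAW),step=100)
```

```text
t 13.45 pos [0.509  0.1395 0.1892] w 0.0165 F [0.7 0.4 0.2] q [ 0.27  0.32 -0.01  1.25 -0.    0.56]
rows 1 dist 1.2 ang 0.3
[-0.2, 0.3, 1.2] [-0.0, 0.2, -0.2]
```

Aligned, so I'll start inserting.

{"method": "jog_arm", "body": {
  "deltas": [
    [[0,0,5,0,0,0,5],[0,0,4,0,0,0,5],[0,0,4,0,0,0,5],[0,0,2,0,0,0,5]]
  ]
}}

```text
clock: 13.85
eef_pos: [0.5094, 0.1396, 0.1733]
tool_rot: [0.147, 0.989, -0.0, 0.002]
ft_force: [0.4, -0.0, -0.1]
grip_width: 0.0165
```

Run:
```python
from h import *
plan([.5093,.1397,.17],down(YAW),step=100);st()
```

```text
t 13.85 pos [0.5094 0.1396 0.1733] w 0.0165 F [ 0.4 -0.  -0.1] q [ 0.27  0.33 -0.03  1.21 -0.    0.56]
rows 1 dist 3.3 ang 0.3
[0.1, 0.0, 3.3] [-0.0, 0.2, -0.2]
 t 13.85 jig [-54.6  -0.6 173.3] F jig [ 0.4  0.1 -0.1] w 16.5 err [-0.   0.2 -0.2] q [ 0.27  0.33 -0.03  1.21 -0.    0.56]
```

{"method": "jog_arm", "body": {
  "deltas": [
    [[0,0,4,0,0,0,5],[0,0,4,0,0,0,5],[0,0,4,0,0,0,5],[0,0,3,0,0,0,5]]
  ]
}}

```text
clock: 14.25
eef_pos: [0.5095, 0.1396, 0.157]
tool_rot: [0.147, 0.989, -0.0, 0.002]
ft_force: [-0.4, -0.7, -1.1]
grip_width: 0.0163
```

Run:
```python
from h import *
st();print(get_obs()['eef_pos'],get_obs()['ft_torque'])
```

```text
t 14.25 jig [-54.4  -0.6 157. ] F jig [-0.2 -0.8 -1.1] w 16.3 err [-0.   0.2 -0.2] q [ 0.27  0.34 -0.06  1.17 -0.    0.56]
[0.50950261 0.1396034  0.15700468] [ 0.0264965  -0.0126033   0.03449276]
```

{"method": "jog_arm", "body": {
  "deltas": [
    [[0,0,4,0,0,0,5],[0,0,4,0,0,0,5],[0,0,3,0,0,0,5],[0,0,2,0,0,0,5]]
  ]
}}

```text
clock: 14.65
eef_pos: [0.5095, 0.1396, 0.1426]
tool_rot: [0.147, 0.989, -0.0, 0.002]
ft_force: [-0.0, -0.3, -0.5]
grip_width: 0.016
```

```bash
python3 -c "from h import *;st()"
```

```text
t 14.65 jig [-54.4  -0.5 142.6] F jig [ 0.1 -0.3 -0.5] w 16.0 err [-0.   0.2 -0.2] q [ 0.27  0.35 -0.08  1.14 -0.    0.56]
```

{"method": "jog_arm", "body": {
  "deltas": [
    [[0,0,2,0,0,0,5],[0,0,2,0,0,0,5]]
  ]
}}

```text
clock: 14.85
eef_pos: [0.5095, 0.1396, 0.1402]
tool_rot: [0.147, 0.989, -0.0, 0.002]
ft_force: [-3.4, -1.4, 9.4]
grip_width: 0.0165
```

{"method": "jog_arm", "body": {
  "deltas": [
    [[0,0,2,0,0,0,5]]
  ]
}}

```text
clock: 14.95
eef_pos: [0.5095, 0.1397, 0.1397]
tool_rot: [0.147, 0.989, 0.0, 0.002]
ft_force: [-4.1, -0.3, 10.4]
grip_width: 0.0165
```

```bash
python3 -c "from h import *;st()"
```

```text
t 14.95 jig [-54.5  -0.5 139.7] F jig [-3.9 -1.5 10.4] w 16.5 err [ 0.1  0.3 -0.2] q [ 0.27  0.35 -0.09  1.13 -0.    0.56]
```

{"method": "jog_arm", "body": {
  "deltas": [
    [[0,0,4,0,0,0,5],[0,0,4,0,0,0,5]]
  ]
}}

```text
clock: 15.15
eef_pos: [0.5093, 0.1399, 0.1386]
tool_rot: [0.147, 0.989, 0.001, 0.004]
ft_force: [-11.1, -2.2, 28.2]
grip_width: 0.0164
```

{"method": "jog_arm", "body": {
  "deltas": [
    [[0,0,5,0,0,0,5],[0,0,5,0,0,0,5]]
  ]
}}

```text
clock: 15.35
eef_pos: [0.5094, 0.1398, 0.1386]
tool_rot: [0.147, 0.989, 0.003, 0.008]
ft_force: [-9.5, -3.6, 27.1]
grip_width: 0.0162
```

```bash
python3 -c "from h import *;st()"
```

```text
t 15.35 jig [-54.6  -0.4 138.6] F jig [-8.  -6.2 27.1] w 16.2 err [ 0.4  0.8 -0.2] q [ 0.27  0.34 -0.1   1.11 -0.    0.56]
```

{"method": "jog_arm", "body": {
  "deltas": [
    [[0.7,0.5,5,0.4,0.8,0,5],[0.7,0.5,5,0,0,0,5]]
  ]
}}

```text
clock: 15.55
eef_pos: [0.5094, 0.1399, 0.1387]
tool_rot: [0.148, 0.989, 0.0, 0.005]
ft_force: [-8.8, -5.6, 25.4]
grip_width: 0.0166
```

Run:
```python
from h import *
st()
a=camera('wrist')[150:278,170:342];b=camera('scene')[110:200,230:350];st()
f=lambda i:cv2.resize(i,(400,300),interpolation=cv2.INTER_CUBIC)
save('k.png',np.hstack([f(a),f(b)]))
```

```text
t 15.55 jig [-54.6  -0.3 138.7] F jig [-6.8 -7.9 25.4] w 16.6 err [ 0.1  0.5 -0.3] q [ 0.27  0.35 -0.1   1.12 -0.    0.57]
 t 15.65 jig [-54.7  -0.3 138.7] F jig [-7.7 -7.5 26.1] w 16.0 err [ 0.1  0.5 -0.3] q [ 0.27  0.35 -0.1   1.12 -0.    0.57]
```

View pics/k.png

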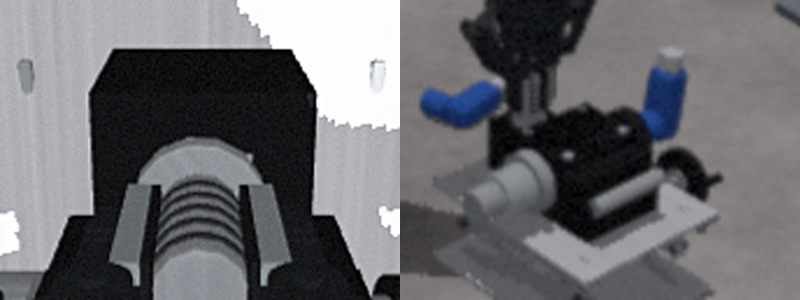

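The collar is seated on the ear with the fingers still on the knob. I'll ease the side load while keeping the press.

{"method": "jog_arm", "body": {
  "deltas": [
    [[1,-1,5.5,0,0.4,0,5],[1,-1,5.5,0,0,0,5]]
  ]
}}

```text
clock: 15.85
eef_pos: [0.5093, 0.1398, 0.1386]
tool_rot: [0.147, 0.989, 0.004, 0.007]
ft_force: [-7.8, -1.9, 28.0]
grip_width: 0.0163
```

Run:
```python
from h import *
st();camera('scene');camera('scene');st()
```

```text
t 15.85 jig [-54.7  -0.5 138.6] F jig [-6.9 -4.1 28. ] w 16.3 err [ 0.6  0.7 -0.2] q [ 0.27  0.34 -0.11  1.11  0.    0.56]
 t 15.95 jig [-54.6  -0.5 138.7] F jig [-9.6 -3.8 26.6] w 16.5 err [ 0.6  0.8 -0.2] q [ 0.27  0.34 -0.11  1.11  0.    0.56]
```

The push holds steady at about 27 N and the height no longer changes, so I'm handing it in.

```bash
python3 -c "
from h import *
print(job_done());st()"
```

```text
the job is handed in; nothing more can be done
None
the job is handed in; nothing more can be done
```

I swung the clamp's upper half down over the tube and took the tall-knobbed pin from the stand. I then pushed it through the ear hole into the hole below until the collar sat on the ear. The job was handed in at about 16 s, with the hand still gripping the pin and pressing it down.

**Last checks that agreed:**
- The downward push was 27–28 N, against about 13 N needed to shut the clamp.
- The tool height held at 138.6–138.7 mm over the last four readings, about 1 mm below the computed 139.7 mm. Between 10 N and 28 N it moved only 1.1 mm, which points to the hard stop.
- The wrist picture showed the collar on the ear and the fingers on the knob. I moved nothing else, as far as I could tell.

**Weaker or differing points:**
- I judged the clamp fully shut from force and height; the last pictures were too coarse to show the gap.
- The first jig measurement was about 5 mm off because the arm was still settling, so I measured the hole again before inserting.
- The pin's position in the grip differed by 1.5 mm between two estimates. I used the closer view, and the pin went in without resistance.
- A side load of about 8–10 N remained on the wrist.

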